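# Clamp the test plate and hold a spring probe square on its mark

### The arm

A 6-joint arm with a two-finger parallel gripper is mounted at the origin on a cart in front of the work surface, level with it; the furniture and walls round the work are solid. World frame = base frame: x ahead of the robot, y to its left, z up, the work surface at z = 0. Lengths are in m, angles in rad, forces in N, time in s.
With the tool pointing down it reaches from about 0.325 to 0.875 m from the base axis. Payload 4.4 kg.
Tool frame: the origin (TCP) lies where the fingers leave the gripper's body, on its centre line; the fingertips stand 73 mm ahead of it and the grasp point (between the pads) lies 54 mm ahead of it (r.tip_extent is the distance from the TCP to the fingertips, in m); z points along the fingers, y is the line along which they close (so a half turn about z gives the same grasp; the last joint's range is limited). The gripper opens to 85 mm and grips with 20 to 120 N. Pads are 22 mm wide; open, the fingers measure 114 mm over their backs; the gripper's body (76 mm by 85 mm) begins 54 mm behind the grasp point. The pads swing forward as they close: fully open they stand 13 mm farther back than shut.
Start: joints at [1.044, 0.207, 1.542, -0, 1.393, -0.15], TCP at [0.212, 0.535, 0.304] pointing down, gripper open.
Joint ranges: [-2.73, 2.73], [-0.86, 2.22], [0.23, 2.46], [-1.11, 4.25], [0.08, 2.63], [-2.82, 2.82]. Speed limits (rad/s): [2.79, 2.79, 3.14, 3.14, 3.14, 3.14].

### API

Orientations are given as a unit quaternion [x, y, z, w].
In Python, from station import readout, viewer, r gives the robot as it stands.
- The arm moves only by the tool jog_arm, never from a script. Its arguments are lists of equal length, an entry for each row: "slide": the shift along the tool's x, y, z in m, a list of three; "twist": the turn, a rotation vector about the tool's x, y, z in degrees, a list of three; "claw": the finger opening in m, from 0 to 0.0854. In form: {"slide": [[x, y, z], ...], "twist": [[ax, ay, az], ...], "claw": [claw, ...]}. A call has 1 to 8 rows; each row shifts and turns the commanded pose from where the row before left it, along the tool's axes as they then stand; what a row does not reach is not made up. A row lasts 1/10 s, in which the tool goes at most 50 mm and 8.59 degrees, less where a joint would pass 70% of its speed; a pose out of reach is approached as far as the arm can. A call with a gripper value outside its range is refused whole. The fingers move at their own pace and stop on an object; the grip force is fixed at half the most. Time passes only in rows, so rows that do not move let the fingers close. It gives the time, the measured TCP pose, the force, the opening and the grip force at its end, in the units of the state.
- readout.sense(): the state, without advancing time (a new reading comes with each control period).
- viewer.read_camera(name): name is "scene" or "top" or "wrist"; returns a dict with "frame" (420x560x3 uint8, blue, green, red), "camera_matrix" (3x3 intrinsics, pixels), "world_to_cam" (4x4, takes a point from world to camera coordinates); the wrist camera has in their place "tool_from_camera" (4x4, takes a point from camera to tool coordinates, whose origin is the TCP and whose axes are the flange's). Camera axes: x right, y up, looking along -z (the intrinsics and any distortion apply to the point x, -y, -z); pixel columns grow to the right and rows downward; lengths in m; the calibration is good to about 2 mm. A picture is of the moment at which its call begins: read the wrist's pose just before it. There is no depth.
- r.close_job(): hands the job in; it is judged then, once.
Trained networks look in a picture, given as the dict that the camera call returned (one of the last four; its "shot" number tells which), for a name from the list of things; names that differ only in an ending like _2 or _b are one class to them, and where a whole thing is asked for, a point or a joint stands for the part that bears it (a point fixed in the world has none). Each returns a list of dicts, best first, with "p" (0 to 1); they miss things now and then, are a little off and sometimes report something else, mostly with a low value. They report only what shows in the picture. A call takes as long as a camera call. They do not tell look-alikes from the thing itself.
- viewer.search_frame(picture, label): "extent" ([centre column, centre row, width, height] in pixels, round what is visible of it).
- viewer.tip_of(picture, label): "position" ([column, row] in pixels: a listed point, or the origin of a listed thing).
The state is a dict: "t": time; "joints": joint angles; "dq": joint speeds; "joint_torque": joint torques, N m; "tool_pos": TCP position; "tool_rot": TCP orientation; "ft_force": force on the tool from outside, world axes, zero at the start; "ft_torque": the same for the moment, N m; "gripper_width": finger opening in m; "grip_force": force on a finger pad.
Only numpy, scipy, OpenCV 4.12 (cv2) and the standard library are available. Lean on these libraries where they do the work, as an engineer would, in place of code of your own. Each camera call takes 0.05 s, during which the arm holds its last target. There are 200 camera calls.

### The job

Swing the clamp arm fully down onto the test plate in the sloping fixture and leave it closed. Then take the spring-tipped probe out of its stand and hold its tip on the centre of the circled cross on the plate, square to the sloping plate, pressing lightly so that the sprung tip is about half way in and never hard against its stop. Finish while still holding the probe there, touching nothing but the mark; leave the plate in its nest and do not disturb the flange ring, plug gauge and pen lying about.

Things in the scene. Friction and masses are not known exactly. Their poses are not given: they have to be found in the camera images.
- fixture: Fixed steel fixture, base plate 130 x 90 mm and 10 mm thick, on it a deck 116 x 78 mm that slopes 15 degrees; overall about 75 mm high without the clamp. Origin at the centre of the underside, z up, x horizontal towards the high end of the deck (the deck rises along +x, so its face leans to -x, roughly to the robot), y across. Low 5 mm rails form a nest for the plate on the deck.
- clamp_arm (a joint): Angle of the clamp arm: 0 = down, its rubber foot on the plate; grows as it swings up (1.57 = square to the deck). It starts open at 1.0 to 1.45. A friction hinge (0.12 N m) holds it where it is left. The hinge axis lies along the deck's slope, parallel to the plate's x axis.
- clamp_hinge (a point): Point on the hinge axis of the clamp arm, at the fixture's -y side, 33 mm from the middle line and 14 mm above the deck. Its axes turn with the arm: x along the hinge axis (up the slope), y from the hinge towards the knob.
- clamp_knob (a point): Centre of the black ball knob, 22 mm in diameter, on the free end of the clamp arm, 96 mm from the hinge axis. With the arm down it stands out past the fixture's +y side, 63 mm from the middle line, and about 14 mm above the deck's face; the open arm stands up over the deck. Arm 16 mm wide and 9 mm thick, with an 8 mm thick neck 16 mm long before the knob.
- plate: Loose metal test plate 80 x 40 x 8 mm lying in the nest on the deck, with about 1.5 mm play. Origin at the centre of its underside, x along its length up the slope, z square to its face. The clamp presses 28 mm up the slope from the centre.
- mark (a point): Centre of the circled cross scribed on the plate's upper face (two circles, 8 and 16 mm in diameter, with a cross), on the middle line, 18 mm from the plate's centre towards the low end. Its z is square to the plate, outward.
- stand: Fixed metal block 62 x 62 x 55 mm with an upright 27 mm through-hole in which the probe stands. Origin at the centre of the underside.
- probe: Hand probe, about 0.2 kg, standing upright in the stand, tip down. Origin on its axis at the lower end of the nose; z from tip to handle. Steel nose up to 21 mm in diameter from 0 to 30 mm, collar 36 mm in diameter from 30 to 36 mm (it rests on the stand's top), round grey handle 26 mm in diameter from 36 to 114 mm, cap to 119 mm. The tip stands out 16 mm below the origin.
- plunger (a joint): How far the probe's sprung tip is pressed in: 0 = out, 0.012 m = at its stop; spring of 0.8 N per mm (about 5 N half way).
- tip (a point): End of the probe's sprung tip (rounded, 8 mm in diameter), on the probe's axis. With the spring out it is 16 mm below the probe's origin.
- ring_09: Flange ring lying flat, 112 mm across and 27 mm high; bystander. Origin at the centre of the underside.
- plug_gauge: Plug gauge lying, 98 mm long and 24 mm thick; bystander. Origin under its centre.
- paint_pen_0: Marker pen lying, 134 mm long and 14 mm thick; bystander. Origin under its centre.
There are look-alikes about, which are no part of the job. There is more than one size of the stand; the job needs the larger.

How it is judged:
On the way, in this order (a step that is already met when the one before it is completed fails the run):
1. the clamp arm is down on the plate while the probe is still in its stand (value of joint clamp_arm below 0.06 rad and z of tip in the frame of stand below 0.03 m), for 0.2 s.
2. the probe is out of its stand (z of tip in the frame of stand above 0.06 m), for 0.1 s.
At the end, for the whole second after the job is handed in: Clamp within 0.06 rad of down, plate moved under 6 mm; the gripper holds the probe still, tip within 5 mm of the mark, axis within 0.12 rad of square to the plate, sprung tip 3 to 9 mm in, 1.5 to 10 N on the plate; probe and gripper touch neither fixture, clamp nor stand (value of joint clamp_arm below 0.06 rad and distance between tip and mark below 0.005 m and angle between the z axis of probe and the z axis of plate, either way round below 0.12 rad and value of joint plunger between 0.003 and 0.009 m and contact force between probe and plate between 1.5 and 10 N and contact force between the fingers and probe above 2 N and contact force between each of probe, the fingers, the arm and fixture below 0.3 N and contact force between probe and stand below 0.3 N and contact force between the fingers and plate below 0.3 N and linear speed of probe below 0.01 m/s and distance of plate from where it was at the start of the episode below 0.006 m); the arm keeps its last pose, push and grip.
It fails at once if the flange ring is disturbed (moved more than 20 mm) (distance of ring_09 from where it was at the start of the episode above 0.02 m).
It fails at once if the plug gauge is disturbed (moved more than 20 mm) (distance of plug_gauge from where it was at the start of the episode above 0.02 m).
It fails at once if the pen is disturbed (moved more than 20 mm) (distance of paint_pen_0 from where it was at the start of the episode above 0.02 m).
It fails at once if the probe is driven hard onto the plate (sprung tip at its stop, or more than 20 N) (contact force between probe and plate above 20 N or (value of joint plunger above 0.0118 m and contact force between probe and plate above 2 N)).
It also fails if it takes over 45 s, if anything falls off the work surface, if the arm or the gripper's body presses on something with over 40 N, if the wrist force passes 120 N, or if a joint passes its speed limit or range.

## Working session

There is one attempt and no reset: what is moved stays moved. The work goes in short steps, Python scripts to look and compute and a tool call to move; the robot and the scene stay as the last step left them, time stands still between calls to the robot, and variables do not carry over. Pictures are saved under pics/ and viewed, at most 13 in all, crops included, and the job is handed in when it is done.

Besides the shell and the picture viewer there is one more tool, called after "Request:" as name(argument=value, ...) on one line, values as JSON. jog_arm: Moves the arm, as the interface text tells. Its arguments: {"type":"object","properties":{"slide":{"type":"array"},"twist":{"type":"array"},"claw":{"type":"array"}},"required":["slide","twist","claw"]}

```bash
mkdir -p pics; ls; cat > h.py <<'E'
import numpy as np, cv2
from station import readout, viewer, r
from scipy.spatial.transform import Rotation as R
def shot(n): return viewer.read_camera(n)
def ray(pic,px,s=None):
    K=np.array(pic["camera_matrix"]); d=np.linalg.inv(K)@[px[0],px[1],1.]; d=d*[1,-1,-1]
    if "world_to_cam" in pic: M=np.linalg.inv(np.array(pic["world_to_cam"]))
    else:
        T=np.eye(4);T[:3,:3]=R.from_quat(s["tool_rot"]).as_matrix();T[:3,3]=s["tool_pos"];M=T@np.array(pic["tool_from_camera"])
    return M[:3,3],(M[:3,:3]@d)/np.linalg.norm(d)
def atz(o,d,z): return o+d*(z-o[2])/d[2]
def meet(rays):
    A=0;b=0
    for o,d in rays:
        P=np.eye(3)-np.outer(d,d);A=A+P;b=b+P@o
    p=np.linalg.solve(A,b); return p,[float(np.linalg.norm((np.eye(3)-np.outer(d,d))@(p-o))) for o,d in rays]
def proj(pic,p):
    c=np.array(pic["world_to_cam"])@np.r_[p,1]; u=np.array(pic["camera_matrix"])@(c[:3]*[1,-1,-1]); return u[:2]/u[2]
E
python3 - <<'E'
from h import *
np.set_printoptions(precision=4,suppress=True)
P={}
for n in("scene","top"):
    p=shot(n);P[n]=p;cv2.imwrite(f"pics/{n}0.png",p["frame"])
    print(n,{k:v for k,v in p.items() if k not in("frame",)})
    for l in["fixture","clamp_knob","clamp_hinge","mark","plate","stand","probe","ring_09","plug_gauge","paint_pen_0"]:
        print(l,[(np.round(q["position"],1).tolist(),round(q["p"],2)) for q in viewer.tip_of(p,l)])
    for l in["stand","probe"]:print(l,[(np.round(q["extent"],1).tolist(),round(q["p"],2)) for q in viewer.search_frame(p,l)])
cv2.imwrite("pics/both.png",np.hstack([P["scene"]["frame"],P["top"]["frame"]])[:, :])
print(readout.sense())
E
```

```text
pics
scene {'camera_matrix': array([[508.6735,   0.    , 275.3734],
       [  0.    , 508.6735, 209.2735],
       [  0.    ,   0.    ,   1.    ]]), 'world_to_cam': array([[ 0.8128, -0.5825, -0.0095, -0.3394],
       [ 0.2747,  0.3689,  0.8879, -0.289 ],
       [-0.5137, -0.7243,  0.4599, -0.9062],
       [ 0.    ,  0.    ,  0.    ,  1.    ]]), 'shot': 1}
fixture [([237.8, 222.7], 0.85)]
clamp_knob [([242.6, 169.6], 0.52)]
clamp_hinge [([251.0, 199.9], 0.59)]
mark [([230.5, 207.0], 0.53)]
plate [([231.6, 207.7], 0.62), ([235.3, 206.6], 0.5)]
stand [([344.7, 299.2], 0.9), ([259.6, 249.5], 0.65)]
probe [([343.9, 289.3], 0.8)]
ring_09 [([237.5, 184.3], 0.76)]
plug_gauge [([206.7, 205.8], 0.57)]
paint_pen_0 [([302.2, 265.6], 0.82)]
stand [([345.8, 290.2, 41.2, 44.2], 0.85), ([261.1, 240.8, 25.2, 23.7], 0.76)]
probe [([344.9, 262.0, 14.8, 48.3], 0.81)]
top {'camera_matrix': array([[402.005 ,   0.    , 274.2839],
       [  0.    , 402.005 , 213.1142],
       [  0.    ,   0.    ,   1.    ]]), 'world_to_cam': array([[-0.0016, -1.    , -0.0016,  0.1895],
       [ 0.9839, -0.0018,  0.1788, -0.5
[... 521 characters left out ...]
, 249.7], 0.64)]
stand [([403.9, 248.0, 36.9, 35.7], 0.89), ([286.9, 256.6, 23.1, 28.9], 0.6), ([339.2, 246.5, 26.3, 49.3], 0.43)]
probe [([414.4, 248.1, 24.1, 17.9], 0.68), ([404.5, 249.0, 39.7, 38.0], 0.29)]
{'t': 1.3, 'joints': array([ 1.0435,  0.2066,  1.5415, -0.    ,  1.3935, -0.1505]), 'dq': array([ 0.0012,  0.0008, -0.0001,  0.0002,  0.0009, -0.0004]), 'joint_torque': array([ -0.0006, -38.3055, -29.1963,  -0.0002,   0.001 ,   0.    ]), 'tool_pos': array([0.2116, 0.5347, 0.3039]), 'tool_rot': array([ 0.1873,  0.9823, -0.    ,  0.    ]), 'ft_force': array([0.0635, 0.086 , 0.0434]), 'ft_torque': array([ 0.0045, -0.0123,  0.0022]), 'grip_force': 0.0, 'gripper_width': 0.08562005711685869}
```

View pics/scene0.png

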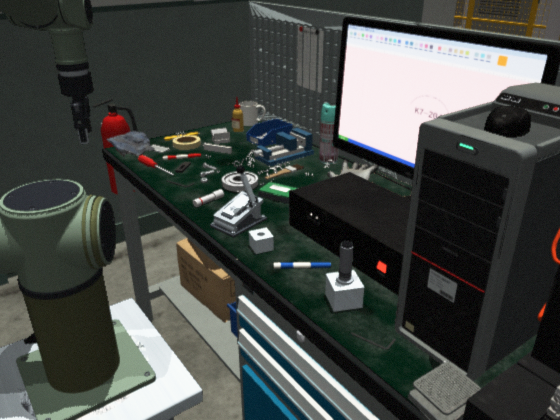

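View pics/top0.png

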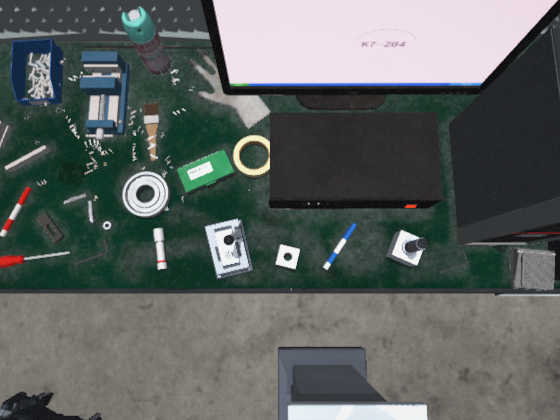

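Scene picture: fixture at (238,215), larger stand with probe at (345,290), small look-alike stand (260,240), and the pen at (302,265). Top picture: fixture (228,248), big stand (405,248), small stand (287,257), pen (340,247), ring (146,194), plug gauge (160,249).

```bash
python3 - <<'E'
from h import *
np.set_printoptions(precision=4,suppress=True)
t=shot("top");s=shot("scene")
def w(a,b): return meet([ray(s,a),ray(t,b)])
for n,a,b in[("fixture",(237.8,222.7),(228.4,246.5)),("knob",(242.6,169.6),(229.4,238.9)),("hinge",(251,199.9),(238.6,232)),("mark",(230.5,207),(232.5,253.9)),("stand",(344.7,299.2),(398.7,250)),("small",(259.6,249.5),(285.3,254.1)),("ring",(237.5,184.3),(148.4,197.1)),("pen",(302.2,265.6),(342.6,247.2)),("plug",(206.7,205.8),(162.4,248.1))]:
    print(n,*w(a,b),atz(*ray(t,b),0),atz(*ray(s,a),0))
a=cv2.resize(s["frame"][160:250,195:295],None,fx=4,fy=4,interpolation=cv2.INTER_CUBIC)
b=cv2.resize(t["frame"][205:295,190:290],None,fx=4,fy=4,interpolation=cv2.INTER_CUBIC)
cv2.imwrite("pics/crop1.png",np.hstack([a,b]))
print(np.linalg.inv(t["world_to_cam"])[:3,3],np.linalg.inv(s["world_to_cam"])[:3,3])
print(shot("wrist")["tool_from_camera"],shot("wrist")["camera_matrix"])
E
```

```text
fixture [0.5096 0.3018 0.0013] [0.001416690567870176, 0.0014166905678701562] [0.511  0.3012 0.    ] [0.5096 0.3044 0.    ]
knob [0.5131 0.279  0.1643] [0.002908401366922125, 0.0029084013669220116] [0.5297 0.2991 0.    ] [0.7192 0.6109 0.    ]
hinge [0.5353 0.2707 0.0754] [0.001631480517213601, 0.001631480517213596] [0.5468 0.2767 0.    ] [0.6154 0.4005 0.    ]
mark [0.4841 0.2862 0.0638] [0.004293269797597286, 0.004293269797597321] [0.4929 0.2908 0.    ] [ 0.5424  0.3972 -0.    ]
stand [ 0.5064 -0.1189  0.0018] [0.005848395655996914, 0.005848395655996692] [ 0.5017 -0.1158  0.    ] [ 0.5141 -0.119   0.    ]
small [ 0.4898  0.1633 -0.0075] [0.0033721691715558437, 0.003372169171555908] [0.4922 0.1618 0.    ] [0.4801 0.1546 0.    ]
ring [0.6326 0.5017 0.0093] [0.0008557561828392823, 0.0008557561828394002] [0.6354 0.5043 0.    ] [0.6422 0.5196 0.    ]
pen [0.5088 0.0225 0.0114] [0.0012561288745138726, 0.0012561288745137125] [0.5088 0.0212 0.    ] [0.5208 0.0354 0.    ]
plug [ 0.5059  0.4684 -0.014 ] [0.0031482747612396056, 0.003148274761239542] [0.5074 0.463  0.    ] [ 0.4907  0.4452 -0.    ]
[0.4151 0.1872 0.9845] [-0.1103 -0.7475  0.6701]
[[ 0.0009  0.9563  0.2923  0.0755]
 [ 1.     -0.0009 -0.     -0.0005]
 [ 0.0002  0.2923 -0.9563 -0.0695]
 [ 0.      0.      0.      1.    ]] [[299.7634   0.     283.3469]
 [  0.     299.7634 210.5438]
 [  0.       0.       1.    ]]
```

View pics/crop1.png

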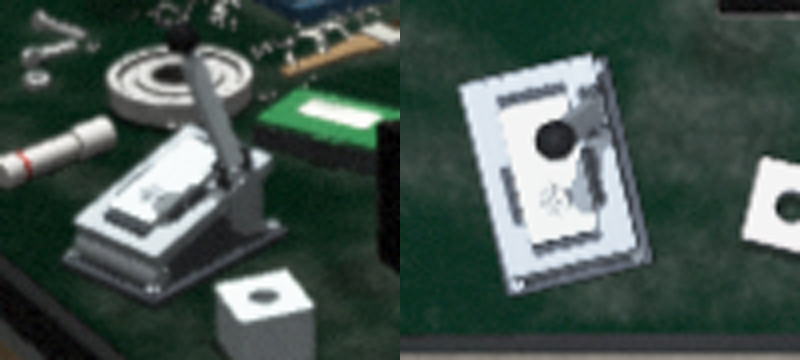

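Candidates: probe or stand look-alikes are the large stand with the dark-handled probe at top (405,248) and scene (345,290), and the small stand at top (287,257), scene (260,240). I choose the larger, which holds the probe. The crop shows the fixture with its low end toward the robot, hinge on the right (-y), knob at crop (555,138) and mark at (555,198). Now I move the wrist camera over the fixture.

```bash
cat >> h.py <<'E'
def plan(pos,Rm,n,s=None):
    s=s or readout.sense(); R0=R.from_quat(s["tool_rot"]).as_matrix()
    w=R.from_matrix(R0.T@Rm).as_rotvec()/n
    A=sum((R0@R.from_rotvec(w*k).as_matrix() for k in range(n)),np.zeros((3,3)))
    sl=np.linalg.solve(A,np.array(pos)-s["tool_pos"])
    print("n",n,"slide",np.round(sl,5).tolist(),"twist",np.round(np.degrees(w),3).tolist(),"len",round(float(np.linalg.norm(sl)),4))
def down(az): # tool z down, tool x at azimuth az deg
    a=np.radians(az);x=np.array([np.cos(a),np.sin(a),0]);z=np.array([0,0,-1.]);return np.c_[x,np.cross(z,x),z]
E
python3 -c "
from h import *
plan([0.45,0.285,0.31],down(193),8)"
```

```text
n 8 slide [-0.03362, -0.02808, -0.00077] twist [-0.0, -0.0, -4.323] len 0.0438
```

Request:
jog_arm(slide=[[-0.0336,-0.028,-0.0008],[-0.0336,-0.028,-0.0008],[-0.0336,-0.028,-0.0008],[-0.0336,-0.028,-0.0008],[-0.0336,-0.028,-0.0008],[-0.0336,-0.028,-0.0008],[-0.0336,-0.028,-0.0008],[-0.0336,-0.028,-0.0008]], twist=[[0,0,-4.3],[0,0,-4.3],[0,0,-4.3],[0,0,-4.3],[0,0,-4.3],[0,0,-4.3],[0,0,-4.3],[0,0,-4.3]], claw=[0,0,0,0,0,0,0,0])

```text
t: 2.3
tool_pos: [0.4506, 0.2838, 0.3106]
tool_rot: [-0.113, 0.994, 0.0, 0.0]
ft_force: [-0.2, 1.7, 1.3]
gripper_width: 0.0002
grip_force: 0.0
```

Request:
jog_arm(slide=[[0,0,0],[0,0,0]], twist=[[0,0,0],[0,0,0]], claw=[0,0])

```text
t: 2.5
tool_pos: [0.4502, 0.2846, 0.3101]
tool_rot: [-0.11, 0.994, 0.0, -0.0]
ft_force: [0.2, 0.2, -0.3]
gripper_width: -0.0001
grip_force: 0.0
```

```bash
python3 - <<'E'
from h import *
s=readout.sense();p=shot("wrist");print(s["tool_pos"],s["tool_rot"],s["dq"].max())
np.savez("w1.npz",tp=s["tool_pos"],tr=s["tool_rot"],T=p["tool_from_camera"],K=p["camera_matrix"])
for l in["fixture","clamp_knob","clamp_hinge","mark","plate"]:
    print(l,[(np.round(q["position"],1).tolist(),round(q["p"],2)) for q in viewer.tip_of(p,l)])
cv2.imwrite("pics/w1.png",p["frame"])
E
```

```text
[0.45015065 0.28457301 0.31014418] [-1.10146995e-01  9.93915239e-01  1.39585510e-04 -3.42350289e-04] 0.03957346325689778
fixture []
clamp_knob [([284.0, 223.5], 0.7)]
clamp_hinge [([255.3, 263.8], 0.5)]
mark [([281.8, 222.9], 0.72)]
plate [([281.3, 237.1], 0.97)]
```

View pics/w1.png

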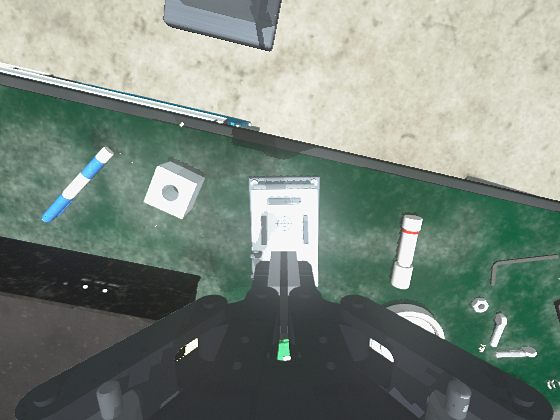

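The wrist view shows the fixture square to the image (so yaw ≈ 12.6°), mark at (284,223), base front corners at (249,179) and (320,179), with the clamp hidden behind the fingers.

```bash
python3 - <<'E'
from h import *
np.set_printoptions(precision=4,suppress=True)
t=shot("top");s=shot("scene");st=readout.sense();w=shot("wrist")
print("mark",*meet([ray(t,(228.5,254.2)),ray(w,(284.5,223.3),st)]))
print("knob",*meet([ray(t,(228.6,239.2)),ray(s,(240.3,169.3))]))
for c in((249,179),(320,179)): print("basefront z=.01",atz(*ray(w,c,st),.01))
# predict from a fixture pose hypothesis
y=np.radians(12.65);x=np.array([np.cos(y),np.sin(y),0]);yf=np.array([-x[1],x[0],0]);z=np.array([0,0,1.])
u=x*np.cos(.2618)+z*np.sin(.2618);n=-x*np.sin(.2618)+z*np.cos(.2618)
M=meet([ray(t,(228.5,254.2)),ray(w,(284.5,223.3),st)])[0]
H=M+46*u/1e3-.033*yf+(.014-.008)*n
print("hinge",H)
for th in(1.0,1.1,1.2,1.3,1.4,0): 
    k=H+.096*(np.cos(th)*yf+np.sin(th)*n);print(th,k,proj(t,k),proj(s,k))
E
```

```text
mark [0.4884 0.2958 0.049 ] [0.0007969469968932586, 0.0007969469968931281]
knob [0.5105 0.2816 0.1651] [0.0007033412699182873, 0.000703341269918409]
basefront z=.01 [0.4547 0.2433 0.01  ]
basefront z=.01 [0.4348 0.3298 0.01  ]
hinge [0.5375 0.273  0.0667]
1.0 [0.5057 0.319  0.1447] [212.0097 242.3212] [231.2018 172.5151]
1.1 [0.5064 0.3106 0.1493] [215.7007 241.7818] [232.9947 171.8465]
1.2 [0.5073 0.3018 0.1531] [219.6696 241.1307] [235.0029 171.4818]
1.3 [0.5085 0.2928 0.156 ] [223.8673 240.3752] [237.2086 171.4303]
1.4 [0.51   0.2835 0.158 ] [228.2401 239.5244] [239.5909 171.6978]
0 [0.5165 0.3666 0.0667] [196.5955 241.3427] [226.9733 192.1354]
```

Yaw 12.7°, clamp ≈1.4 rad, knob (0.5105, 0.2816, 0.165), all consistent with the sizes given. I'll push the knob with closed fingers from the -y side.

Request:
jog_arm(slide=[[-0.029,-0.028,0],[-0.029,-0.028,0],[0,0,0.044],[0,0,0.043],[0,0,0]], twist=[[0,0,0],[0,0,0],[0,0,0],[0,0,0],[0,0,0]], claw=[0,0,0,0,0])

```text
t: 3.45
tool_pos: [0.5142, 0.242, 0.2163]
tool_rot: [-0.111, 0.994, -0.001, -0.007]
ft_force: [-0.8, 0.9, -0.7]
gripper_width: 0.0
grip_force: 0.0
```

Request:
jog_arm(slide=[[0,0.015,0],[0,0.012,0],[0,0.012,0],[0,0.012,0.001],[0,0.012,0.002],[0,0.012,0.003],[0,0.01,0.004]], twist=[[0,0,0],[0,0,0],[0,0,0],[0,0,0],[0,0,0],[0,0,0],[0,0,0]], claw=[0,0,0,0,0,0,0])

```text
t: 4.15
tool_pos: [0.4994, 0.3277, 0.2134]
tool_rot: [-0.112, 0.994, 0.0, 0.0]
ft_force: [1.1, -0.7, 0.2]
gripper_width: -0.0001
grip_force: 0.4
```

```bash
python3 - <<'E'
from h import *
st=readout.sense();print(st["tool_pos"],st["ft_force"])
t=shot("top");s=shot("scene")
for p in(t,s):
  for l in["clamp_knob"]: print(l,[(np.round(q["position"],1).tolist(),round(q["p"],2)) for q in viewer.tip_of(p,l)])
a=cv2.resize(s["frame"][140:240,190:290],None,fx=4,fy=4,interpolation=cv2.INTER_CUBIC)
b=cv2.resize(t["frame"][200:300,180:280],None,fx=4,fy=4,interpolation=cv2.INTER_CUBIC)
cv2.imwrite("pics/crop2.png",np.hstack([a,b]))
E
```

```text
[0.4994222  0.32772282 0.21339251] [ 1.05093812 -0.72595732  0.22148206]
clamp_knob []
clamp_knob [([226.6, 172.7], 0.72)]
```

View pics/crop2.png

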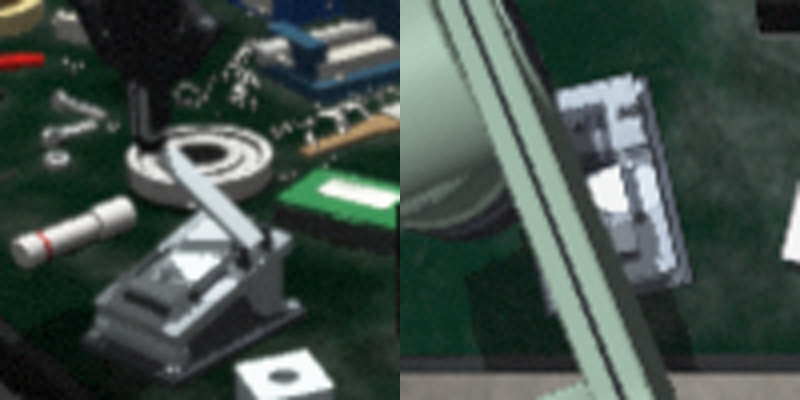

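The clamp now leans at about 0.6 rad with its knob near scene (228,177), in front of the fingertip. Next the fingers go over the knob and press down.

Request:
jog_arm(slide=[[0,0,-0.022],[-0.01,0.014,0],[-0.011,0.013,0],[0,0,0.015],[0,0,0.014],[0,0,0.013],[0,0,0.012],[0,0,0.01]], twist=[[0,0,0],[0,0,0],[0,0,0],[0,0,0],[0,0,0],[0,0,0],[0,0,0],[0,0,0]], claw=[0,0,0,0,0,0,0,0])

```text
t: 5.15
tool_pos: [0.5178, 0.3694, 0.1784]
tool_rot: [-0.11, 0.994, 0.015, 0.01]
ft_force: [0.8, 36.4, 15.9]
gripper_width: -0.0003
grip_force: 18.2
```

Request:
jog_arm(slide=[[0,0,0.003],[0,0,0]], twist=[[0,0,0],[0,0,0]], claw=[0,0])

```text
t: 5.35
tool_pos: [0.5183, 0.3704, 0.1758]
tool_rot: [-0.111, 0.994, 0.015, 0.011]
ft_force: [1.2, 34.6, 11.6]
gripper_width: 0.0
grip_force: 16.5
```

The force is sideways: the fingers slid to the knob's outer side. I'll lift off and look.

Request:
jog_arm(slide=[[0,0,-0.03],[0,0,-0.03],[0.03,-0.005,-0.02],[0,0,0]], twist=[[0,0,0],[0,0,0],[0,0,0],[0,0,0]], claw=[0,0,0,0])

```text
t: 5.75
tool_pos: [0.4842, 0.3448, 0.2495]
tool_rot: [-0.112, 0.994, -0.0, 0.0]
ft_force: [0.5, -1.4, 0.3]
gripper_width: 0.0001
grip_force: 0.0
```

```bash
python3 - <<'E'
from h import *
st=readout.sense();print(st["tool_pos"],st["ft_force"])
t=shot("top");s=shot("scene");st=readout.sense();w=shot("wrist")
for p in(t,s,w):
  for l in["clamp_knob","mark"]: print(l,[(np.round(q["position"],1).tolist(),round(q["p"],2)) for q in viewer.tip_of(p,l)])
a=cv2.resize(s["frame"][140:240,190:290],None,fx=4,fy=4,interpolation=cv2.INTER_CUBIC)
b=cv2.resize(w["frame"][120:320,180:380],None,fx=2,fy=2,interpolation=cv2.INTER_CUBIC)
cv2.imwrite("pics/crop3.png",np.hstack([a,b]))
E
```

```text
[0.4842027  0.3448334  0.24949175] [ 0.46663035 -1.3599679   0.30385186]
clamp_knob []
mark [([232.3, 254.2], 0.78)]
clamp_knob [([225.4, 177.1], 0.61)]
mark [([231.6, 210.9], 0.71)]
clamp_knob [([286.9, 259.8], 0.72)]
mark [([228.6, 197.3], 0.85)]
```

View pics/crop3.png

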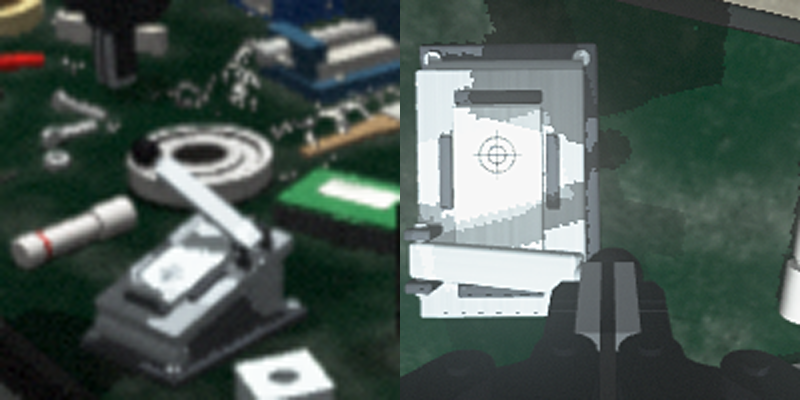

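Crop: the knob is at scene (226.4,177.4), arm still about 0.65 rad up. The mark is clear at wrist (228.5,197.4).

```bash
python3 - <<'E'
from h import *
np.set_printoptions(precision=4,suppress=True)
d=np.load("w1.npz");p1={"camera_matrix":d["K"],"tool_from_camera":d["T"]};s1={"tool_pos":d["tp"],"tool_rot":d["tr"]}
st=readout.sense();w=shot("wrist");s=shot("scene");t=shot("top")
M=meet([ray(p1,(284.5,223.3),s1),ray(w,(228.5,197.3),st)]);print("wrist2",M)
M=meet([ray(p1,(284.5,223.3),s1),ray(w,(228.5,197.3),st),ray(t,(228.5,254.2))]);print("all",M)
for z in(.05,.055,.06):print(atz(*ray(w,(228.5,197.3),st),z))
y=np.radians(12.7);x=np.array([np.cos(y),np.sin(y),0]);yf=np.array([-x[1],x[0],0]);z=np.array([0,0,1.])
u=x*np.cos(.2618)+z*np.sin(.2618);n=-x*np.sin(.2618)+z*np.cos(.2618)
M=M[0]; H=M+.046*u-.033*yf+.006*n
for dz in(0,.007):
  print(H+[0,0,dz])
  for th in(.3,.4,.5,.6,.7,.8,1.4):
    k=H+[0,0,dz]+.096*(np.cos(th)*yf+np.sin(th)*n);print(th,k,proj(s,k))
E
```

```text
wrist2 (array([0.4901, 0.295 , 0.0489]), [0.00047904817653518094, 0.00047904817653512873])
all (array([0.4886, 0.2949, 0.0527]), [0.00028730869523910875, 0.000981732427217867, 0.0007010512056076662])
[0.4903 0.295  0.05  ]
[0.4889 0.2957 0.055 ]
[0.4874 0.2963 0.06  ]
[0.5377 0.2721 0.0704]
0.3 [0.5104 0.36   0.0978] [225.6855 183.1982]
0.4 [0.5088 0.3563 0.1066] [225.7194 180.8645]
0.5 [0.5076 0.3517 0.1149] [226.0133 178.7034]
0.6 [0.5066 0.3464 0.1228] [226.5689 176.7384]
0.7 [0.506  0.3403 0.1302] [227.3855 174.9922]
0.8 [0.5056 0.3335 0.137 ] [228.4597 173.4858]
1.4 [0.5102 0.2827 0.1618] [239.7704 170.4183]
[0.5377 0.2721 0.0774]
0.3 [0.5104 0.36   0.1048] [225.5453 180.8478]
0.4 [0.5088 0.3563 0.1136] [225.5784 178.4958]
0.5 [0.5076 0.3517 0.1219] [225.8722 176.3161]
0.6 [0.5066 0.3464 0.1298] [226.4283 174.3324]
0.7 [0.506  0.3403 0.1372] [227.246  172.5675]
0.8 [0.5056 0.3335 0.144 ] [228.3219 171.0427]
1.4 [0.5102 0.2827 0.1688] [239.6559 167.8811]
```

Request:
jog_arm(slide=[[-0.0243,0,0.01],[0,0,0.018],[0,0,0.012],[0,0,0],[-0.0015,0.002,0.008],[-0.0015,0.002,0.008],[-0.0015,0.002,0.008],[0,0,0]], twist=[[0,0,0],[0,0,0],[0,0,0],[0,0,0],[0,0,0],[0,0,0],[0,0,0],[0,0,0]], claw=[0,0,0,0,0,0,0,0])

```text
t: 7.15
tool_pos: [0.5125, 0.3582, 0.1833]
tool_rot: [-0.112, 0.994, -0.0, -0.0]
ft_force: [0.1, 0.5, 0.6]
gripper_width: -0.0
grip_force: 0.0
```

Request:
jog_arm(slide=[[-0.0015,0.002,0.008],[-0.0015,0.002,0.006],[-0.0015,0.002,0.004],[0,0,0]], twist=[[0,0,0],[0,0,0],[0,0,0],[0,0,0]], claw=[0,0,0,0])

```text
t: 7.55
tool_pos: [0.5155, 0.3647, 0.1651]
tool_rot: [-0.112, 0.994, -0.0, -0.001]
ft_force: [0.8, -0.5, -0.1]
gripper_width: 0.0003
grip_force: 0.0
```

Request:
jog_arm(slide=[[0,0,0.004],[0,0,0.003],[0,0,0]], twist=[[0,0,0],[0,0,0],[0,0,0]], claw=[0,0,0])

```text
t: 7.85
tool_pos: [0.5157, 0.3648, 0.1588]
tool_rot: [-0.112, 0.994, -0.0, -0.0]
ft_force: [1.1, -0.1, -0.9]
gripper_width: 0.0002
grip_force: 0.0
```

```bash
python3 - <<'E'
from h import *
s=shot("scene")
print([(np.round(q["position"],1).tolist(),round(q["p"],2)) for q in viewer.tip_of(s,"clamp_knob")])
cv2.imwrite("pics/crop4.png",cv2.resize(s["frame"][140:240,190:290],None,fx=5,fy=5,interpolation=cv2.INTER_CUBIC))
E
```

```text
[([229.5, 189.6], 0.77)]
```

View pics/crop4.png

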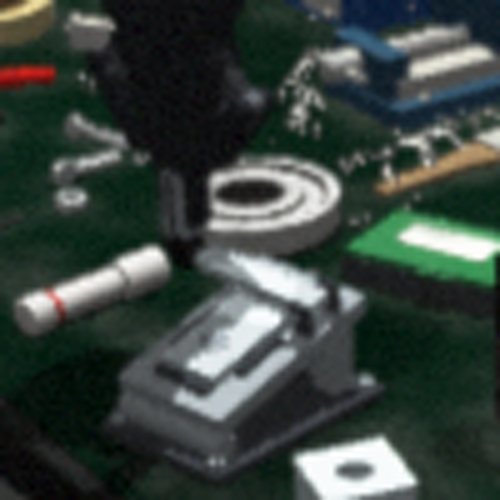

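The clamp is nearly down, with the knob at crop (184,248), scene (227,189.6), under the fingertips. I'll press until the force rises.

Request:
jog_arm(slide=[[0,0,0.002],[0,0,0.002],[0,0,0]], twist=[[0,0,0],[0,0,0],[0,0,0]], claw=[0,0,0])

```text
t: 8.25
tool_pos: [0.5162, 0.3652, 0.156]
tool_rot: [-0.112, 0.994, 0.0, 0.001]
ft_force: [-1.0, 0.5, 2.3]
gripper_width: 0.0001
grip_force: 1.5
```

Request:
jog_arm(slide=[[0,0,0.002],[0,0,0]], twist=[[0,0,0],[0,0,0]], claw=[0,0])

```text
t: 8.45
tool_pos: [0.5163, 0.3653, 0.1554]
tool_rot: [-0.112, 0.994, 0.0, 0.001]
ft_force: [-2.3, -0.3, 9.2]
gripper_width: -0.0001
grip_force: 4.8
```

Request:
jog_arm(slide=[[0,0,0.002],[0,0,0]], twist=[[0,0,0],[0,0,0]], claw=[0,0])

```text
t: 8.65
tool_pos: [0.5165, 0.3654, 0.1548]
tool_rot: [-0.112, 0.994, 0.0, 0.001]
ft_force: [-4.3, -1.9, 16.2]
gripper_width: 0.0003
grip_force: 7.9
```

Request:
jog_arm(slide=[[0,0,0.001],[0,0,0],[0,0,0],[0,0,-0.03],[0,0,-0.045],[0,0,-0.045],[0,0,-0.03],[0,0,0]], twist=[[0,0,0],[0,0,0],[0,0,0],[0,0,0],[0,0,0],[0,0,0],[0,0,0],[0,0,0]], claw=[0,0,0,0,0,0,0,0])

```text
t: 9.45
tool_pos: [0.5182, 0.3661, 0.307]
tool_rot: [-0.112, 0.994, 0.002, 0.006]
ft_force: [1.4, 0.6, -0.0]
gripper_width: 0.0001
grip_force: 0.0
```

Request:
jog_arm(slide=[[0.03,-0.018,0.013],[0.03,-0.017,0.012],[0.03,-0.017,0.012],[0,0,0],[0,0,0]], twist=[[0,0,0],[0,0,0],[0,0,0],[0,0,0],[0,0,0]], claw=[0,0,0,0,0])

```text
t: 9.95
tool_pos: [0.4384, 0.2935, 0.2615]
tool_rot: [-0.111, 0.994, -0.0, -0.001]
ft_force: [0.4, -0.1, -0.2]
gripper_width: 0.0
grip_force: 0.0
```

```bash
python3 - <<'E'
from h import *
np.set_printoptions(precision=4,suppress=True)
st=readout.sense();w=shot("wrist");t=shot("top");s=shot("scene")
print(st["tool_pos"],st["tool_rot"])
for p in(w,t,s):
  for l in["clamp_knob","mark","probe","stand"]: print(l,[(np.round(q["position"],1).tolist(),round(q["p"],2)) for q in viewer.tip_of(p,l)])
q=viewer.tip_of(w,"mark")[0]["position"]
for z in(.049,.053,.057):print(atz(*ray(w,q,st),z))
g=cv2.resize(w["frame"][120:270,220:370],None,fx=2.66,fy=2.66,interpolation=cv2.INTER_CUBIC)
g2=cv2.resize(t["frame"][205:305,360:460],None,fx=4,fy=4,interpolation=cv2.INTER_CUBIC)
cv2.imwrite("pics/crop5.png",np.hstack([g[:399,:399],g2[:399,:]]))
E
```

```text
[0.4384 0.2935 0.2615] [-0.1114  0.9938 -0.0005 -0.0015]
clamp_knob [([335.1, 292.9], 0.97)]
mark [([272.2, 247.4], 0.87)]
probe []
stand [([158.3, 201.0], 0.93)]
clamp_knob []
mark [([231.5, 251.8], 0.55)]
probe [([406.7, 250.5], 0.62), ([162.5, 250.4], 0.43)]
stand [([285.2, 255.6], 0.82), ([401.1, 248.4], 0.69)]
clamp_knob [([227.1, 190.2], 0.52)]
mark [([230.0, 209.8], 0.56)]
probe [([344.4, 288.6], 0.88)]
stand [([341.9, 295.5], 0.79), ([260.2, 249.4], 0.7), ([207.3, 204.9], 0.42)]
[0.4889 0.2934 0.049 ]
[0.4871 0.2931 0.053 ]
[0.4854 0.2929 0.057 ]
```

View pics/crop5.png

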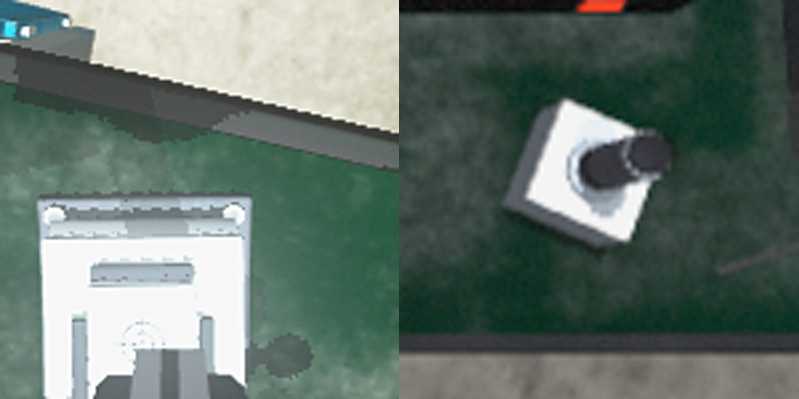

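Crop: the mark is at wrist (273.6,248.3). The clamp's shadow is beside the plate. The large stand's top face is centred at top (408.4,247.6) and the probe cap at about (421.6,243.4).

```bash
python3 - <<'E'
from h import *
np.set_printoptions(precision=4,suppress=True)
t=shot("top");s=shot("scene")
print("cap",atz(*ray(t,(421.6,243.4)),.144),"top",atz(*ray(t,(408.4,247.6)),.055))
print(viewer.search_frame(s,"probe")[0]["extent"])
p=atz(*ray(t,(408.4,247.6)),.055)
for z in(0,.055,.1,.144):print(proj(s,[p[0],p[1],z]))
plan([0.45,-0.12,0.30],down(180),12)
E
```

```text
cap [ 0.5028 -0.1202  0.144 ] top [ 0.5024 -0.1216  0.055 ]
[345.7, 261.8, 15.6, 47.4]
[341.4246 301.8155]
[342.7618 280.4039]
[343.9046 262.1032]
[345.0674 243.4842]
n 12 slide [0.00332, -0.03444, -0.00306] twist [-0.0, -0.0, 1.068] len 0.0347
```

Request:
jog_arm(slide=[[0.0033,-0.0344,-0.006],[0.0033,-0.0344,-0.006],[0.0033,-0.0344,-0.006],[0.0033,-0.0344,-0.006],[0.0033,-0.0344,-0.006],[0.0033,-0.0344,-0.006],[0.0033,-0.0344,0],[0.0033,-0.0344,0]], twist=[[0,0,1.1],[0,0,1.1],[0,0,1.1],[0,0,1.1],[0,0,1.1],[0,0,1.1],[0,0,1.1],[0,0,1.1]], claw=[0.05,0.05,0.05,0.05,0.05,0.05,0.05,0.05])

```text
t: 11.7
tool_pos: [0.4564, 0.0172, 0.2998]
tool_rot: [-0.035, 0.999, -0.0, 0.001]
ft_force: [0.2, 0.3, 0.1]
gripper_width: 0.0501
grip_force: 0.0
```

Request:
jog_arm(slide=[[0.0033,-0.0344,0],[0.0033,-0.0344,0],[0.0033,-0.0344,0],[0.0033,-0.0344,0],[0,0,0],[0,0,0]], twist=[[0,0,1.1],[0,0,1],[0,0,1],[0,0,1],[0,0,0],[0,0,0]], claw=[0.065,0.065,0.065,0.065,0.065,0.065])

```text
t: 12.3
tool_pos: [0.4489, -0.1199, 0.2993]
tool_rot: [0.002, 1.0, 0.0, -0.0]
ft_force: [1.0, 0.2, -0.1]
gripper_width: 0.0645
grip_force: 0.0
```

```bash
python3 - <<'E'
from h import *
np.set_printoptions(precision=4,suppress=True)
st=readout.sense();w=shot("wrist")
print(st["tool_pos"],st["tool_rot"],st["gripper_width"])
for l in["probe","stand"]: print(l,[(np.round(q["position"],1).tolist(),round(q["p"],2)) for q in viewer.tip_of(w,l)],[(np.round(q["extent"],1).tolist(),round(q["p"],2)) for q in viewer.search_frame(w,l)])
cv2.imwrite("pics/w2.png",w["frame"])
T=np.eye(4);T[:3,:3]=R.from_quat(st["tool_rot"]).as_matrix();T[:3,3]=st["tool_pos"];W={"world_to_cam":np.linalg.inv(T@w["tool_from_camera"]),"camera_matrix":w["camera_matrix"]}
print(proj(W,[.5026,-.121,.144]),proj(W,[.5026,-.121,.055]))
E
```

```text
[ 0.4489 -0.1199  0.2993] [ 0.0017  1.      0.0003 -0.    ] 0.06450542978869345
probe [([277.5, 233.7], 0.87)] [([281.2, 259.1, 35.4, 66.2], 0.73)]
stand [([500.6, 209.6], 0.94), ([284.1, 222.8], 0.74)] [([515.8, 216.2, 76.0, 52.4], 0.81), ([282.6, 232.3, 69.5, 73.6], 0.57)]
[282.216  279.2975] [282.4694 238.9075]
```

View pics/w2.png

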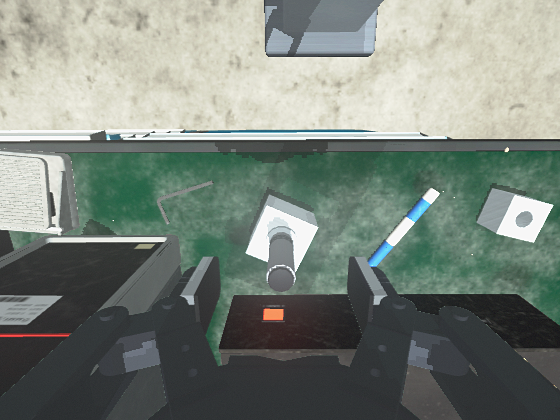

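The cap is at wrist (281,278), predicted (282,279), so it agrees. The probe axis is at (0.5025, -0.1215). I'll align, then descend.

Request:
jog_arm(slide=[[-0.027,-0.001,0],[-0.0266,-0.0006,0.02],[0,0,0.03],[0,0,0.03],[0,0,0.03],[0,0,0.018],[0,0,0.0075],[0,0,0]], twist=[[0,0,0],[0,0,0],[0,0,0],[0,0,0],[0,0,0],[0,0,0],[0,0,0],[0,0,0]], claw=[0.065,0.065,0.065,0.065,0.065,0.065,0.065,0.065])

```text
t: 13.35
tool_pos: [0.5021, -0.1202, 0.1628]
tool_rot: [0.0, 1.0, 0.0, -0.001]
ft_force: [0.2, -0.1, -0.1]
gripper_width: 0.0651
grip_force: 0.0
```

Request:
jog_arm(slide=[[0,0,0],[0,0,0],[0,0,0],[0,0,0],[0,0,0]], twist=[[0,0,0],[0,0,0],[0,0,0],[0,0,0],[0,0,0]], claw=[0.04,0.02,0.01,0.01,0.01])

```text
t: 13.85
tool_pos: [0.5036, -0.1216, 0.1653]
tool_rot: [0.001, 1.0, -0.001, 0.001]
ft_force: [0.1, -0.5, 6.1]
gripper_width: 0.0244
grip_force: 58.5
```

Gripped. Lift straight out.

Request:
jog_arm(slide=[[0,0,-0.01],[0,0,-0.02],[0,0,-0.03],[0,0,-0.03],[0,0,-0.03],[0,0,-0.02],[0,0,0],[0,0,0]], twist=[[0,0,0],[0,0,0],[0,0,0],[0,0,0],[0,0,0],[0,0,0],[0,0,0],[0,0,0]], claw=[0.01,0.01,0.01,0.01,0.01,0.01,0.01,0.01])

```text
t: 14.65
tool_pos: [0.5022, -0.1209, 0.3032]
tool_rot: [0.001, 1.0, 0.0, -0.0]
ft_force: [1.2, 0.2, -1.7]
gripper_width: 0.0249
grip_force: 59.3
```

```bash
python3 - <<'E'
from h import *
np.set_printoptions(precision=4,suppress=True)
st=readout.sense();w=shot("wrist");s=shot("scene");t=shot("top")
print(st["tool_pos"],st["tool_rot"],st["gripper_width"],st["ft_force"])
for n,p in zip("wst",(w,s,t)):
  for l in["probe","tip"]: print(n,l,[(np.round(q["position"],1).tolist(),round(q["p"],2)) for q in viewer.tip_of(p,l)],[(np.round(q["extent"],1).tolist(),round(q["p"],2)) for q in viewer.search_frame(p,l)] if l=="probe" else "")
T=st["tool_pos"]
for z in (.16,.1437): print(proj(s,[T[0],T[1],T[2]-z]))
g=cv2.resize(s["frame"][190:310,290:410],None,fx=3.33,fy=3.33,interpolation=cv2.INTER_CUBIC)
g2=cv2.resize(w["frame"][150:350,180:380],None,fx=2,fy=2,interpolation=cv2.INTER_CUBIC)
cv2.imwrite("pics/crop6.png",np.hstack([g[:399],g2[:399]]))
E
```

```text
[ 0.5022 -0.1209  0.3032] [ 0.0008  1.      0.0002 -0.0004] 0.024935138270176845 [ 1.2413  0.1952 -1.7099]
w probe [([279.3, 227.8], 0.66)] [([283.9, 287.8, 67.2, 144.7], 0.86)]
w tip [] 
s probe [([346.9, 232.9], 0.93)] [([346.5, 208.6, 14.7, 65.0], 0.79)]
s tip [([347.9, 242.9], 0.39), ([342.4, 298.1], 0.24)] 
t probe [([422.1, 244.2], 0.57)] [([430.7, 251.1, 17.6, 9.6], 0.39)]
t tip [] 
[344.7143 243.724 ]
[345.154 236.643]
```

View pics/crop6.png

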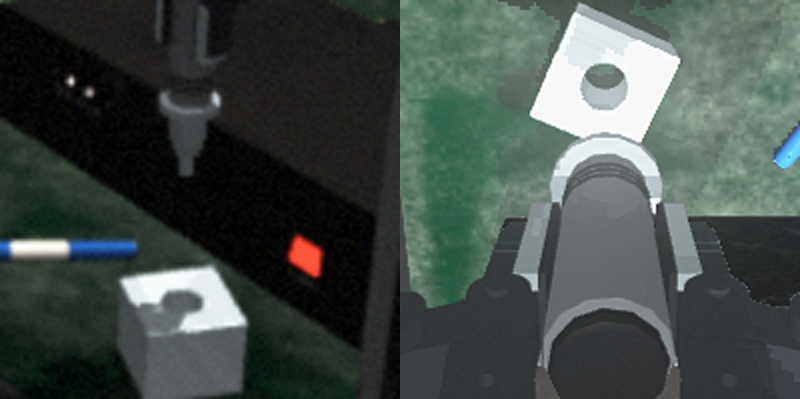

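Probe is out and straight, tip at scene (345.5,242.5), about 156 mm ahead of the TCP as expected. Now go to hover over the mark, square to the slope.

```bash
cat >> h.py <<'E'
Y=np.radians(12.7);xf=np.array([np.cos(Y),np.sin(Y),0]);yf=np.array([-xf[1],xf[0],0]);zz=np.array([0,0,1.])
a15=np.radians(15);u=xf*np.cos(a15)+zz*np.sin(a15);n=-xf*np.sin(a15)+zz*np.cos(a15)
Rf=np.c_[-u,yf,-n];M=np.array([.4885,.2947,.053]);L=.156
E
python3 -c "
from h import *
plan(M+n*(L+.035),Rf,12)"
```

```text
n 12 slide [0.00246, 0.03411, 0.00544] twist [-0.139, -1.245, -1.059] len 0.0346
```

Request:
jog_arm(slide=[[0.0025,0.0341,0.0054],[0.0025,0.0341,0.0054],[0.0025,0.0341,0.0054],[0.0025,0.0341,0.0054],[0.0025,0.0341,0.0054],[0.0025,0.0341,0.0054],[0.0025,0.0341,0.0054],[0.0025,0.0341,0.0054]], twist=[[-0.14,-1.25,-1.06],[-0.14,-1.25,-1.06],[-0.14,-1.25,-1.06],[-0.14,-1.25,-1.06],[-0.14,-1.25,-1.06],[-0.14,-1.25,-1.06],[-0.14,-1.25,-1.06],[-0.14,-1.25,-1.06]], claw=[0.01,0.01,0.01,0.01,0.01,0.01,0.01,0.01])

```text
t: 16.05
tool_pos: [0.4684, 0.1514, 0.2607]
tool_rot: [-0.073, 0.993, 0.01, 0.088]
ft_force: [0.8, 0.3, -3.3]
gripper_width: 0.0248
grip_force: 59.5
```

Request:
jog_arm(slide=[[0.0025,0.0341,0.0054],[0.0025,0.0341,0.0054],[0.0025,0.0341,0.0054],[0.0025,0.0341,0.0054],[0,0,0],[0,0,0],[0,0,0]], twist=[[-0.14,-1.25,-1.06],[-0.14,-1.25,-1.06],[-0.14,-1.25,-1.06],[-0.14,-1.25,-1.06],[0,0,0],[0,0,0],[0,0,0]], claw=[0.01,0.01,0.01,0.01,0.01,0.01,0.01])

```text
t: 16.75
tool_pos: [0.4401, 0.2831, 0.2383]
tool_rot: [-0.109, 0.985, 0.014, 0.13]
ft_force: [-0.6, 0.2, -1.9]
gripper_width: 0.0244
grip_force: 59.8
```

```bash
python3 - <<'E'
from h import *
np.set_printoptions(precision=4,suppress=True)
st=readout.sense();w=shot("wrist");s=shot("scene")
Rt=R.from_quat(st["tool_rot"]).as_matrix();tip=st["tool_pos"]+L*Rt[:,2]
print(st["tool_pos"],st["gripper_width"],st["ft_force"],"tip",tip,"off",(tip-M)@np.c_[u,yf,n],"ang",np.degrees(np.arccos(-Rt[:,2]@n)))
T=np.eye(4);T[:3,:3]=Rt;T[:3,3]=st["tool_pos"];W={"world_to_cam":np.linalg.inv(T@w["tool_from_camera"]),"camera_matrix":w["camera_matrix"]}
for nm,p in(("w",W),("s",s)): print(nm,"mark",proj(p,M),"tip",proj(p,tip))
for p in(w,s):
  for l in["tip","mark","clamp_knob","probe"]: print(l,[(np.round(q["position"],1).tolist(),round(q["p"],2)) for q in viewer.tip_of(p,l)])
g=cv2.resize(s["frame"][160:240,185:265],None,fx=5,fy=5,interpolation=cv2.INTER_CUBIC)
g2=cv2.resize(w["frame"][150:350,180:380],None,fx=2,fy=2,interpolation=cv2.INTER_CUBIC)
cv2.imwrite("pics/crop7.png",np.hstack([g,g2]))
E
```

```text
[0.4401 0.2831 0.2383] 0.02436637612669171 [-0.5723  0.1908 -1.852 ] tip [0.4796 0.2919 0.0876] off [ 0.     -0.0008  0.0358] ang 0.0740671897705104
w mark [283.9701 206.0063] tip [283.0626 218.6143]
s mark [232.097  208.8852] tip [229.0923 198.3933]
tip [([279.9, 222.6], 0.3)]
mark [([282.0, 206.3], 0.83)]
clamp_knob [([352.7, 253.2], 0.94)]
probe [([279.5, 223.4], 0.96)]
tip [([300.3, 267.9], 0.63)]
mark [([231.6, 208.3], 0.58)]
clamp_knob [([231.1, 190.1], 0.53)]
probe [([225.3, 189.9], 0.67)]
```

View pics/crop7.png

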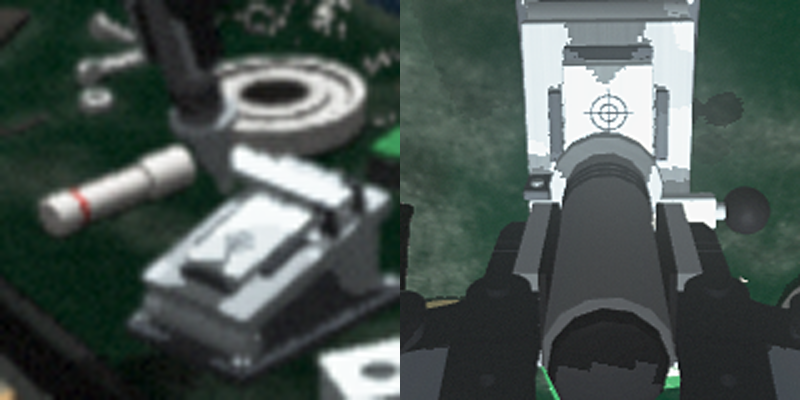

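Wrist mark at (283.8,205.8) against predicted (284,206). In the scene picture mark and tip show the same small bias, so the aim is within about 1 mm. Clamp is down, knob at wrist (353,253). Descend along the tool axis.

Request:
jog_arm(slide=[[0,0.0007,0.012],[0,0,0.012],[0,0,0.006],[0,0,0],[0,0,0]], twist=[[0,0,0],[0,0,0],[0,0,0],[0,0,0],[0,0,0]], claw=[0.01,0.01,0.01,0.01,0.01])

```text
t: 17.75
tool_pos: [0.447, 0.286, 0.2084]
tool_rot: [-0.11, 0.985, 0.014, 0.13]
ft_force: [0.4, 0.4, -2.2]
gripper_width: 0.0247
grip_force: 59.8
```

Request:
jog_arm(slide=[[0,0,0.002],[0,0,0.002],[0,0,0],[0,0,0]], twist=[[0,0,0],[0,0,0],[0,0,0],[0,0,0]], claw=[0.01,0.01,0.01,0.01])

```text
t: 18.15
tool_pos: [0.4484, 0.2863, 0.2055]
tool_rot: [-0.11, 0.985, 0.015, 0.131]
ft_force: [0.3, 0.0, -1.9]
gripper_width: 0.0249
grip_force: 59.8
```

Request:
jog_arm(slide=[[0,0,0.002],[0,0,0],[0,0,0]], twist=[[0,0,0],[0,0,0],[0,0,0]], claw=[0.01,0.01,0.01])

```text
t: 18.45
tool_pos: [0.4489, 0.2864, 0.2035]
tool_rot: [-0.11, 0.985, 0.015, 0.131]
ft_force: [-0.5, 0.5, 0.1]
gripper_width: 0.0244
grip_force: 59.8
```

Request:
jog_arm(slide=[[0,0,0.002],[0,0,0],[0,0,0]], twist=[[0,0,0],[0,0,0],[0,0,0]], claw=[0.01,0.01,0.01])

```text
t: 18.75
tool_pos: [0.4494, 0.2865, 0.2016]
tool_rot: [-0.11, 0.985, 0.015, 0.131]
ft_force: [-0.7, -0.8, 0.4]
gripper_width: 0.0248
grip_force: 59.8
```

Request:
jog_arm(slide=[[0,0,0.001],[0,0,0],[0,0,0]], twist=[[0,0,0],[0,0,0],[0,0,0]], claw=[0.01,0.01,0.01])

```text
t: 19.05
tool_pos: [0.4496, 0.2866, 0.2006]
tool_rot: [-0.11, 0.985, 0.015, 0.131]
ft_force: [-0.5, -0.9, 2.3]
gripper_width: 0.0248
grip_force: 59.9
```

```bash
python3 - <<'E'
from h import *
np.set_printoptions(precision=4,suppress=True)
F=[]
for i in range(6):
    s=shot("scene");st=readout.sense();F.append(st["ft_force"])
F=np.array(F);print(F.mean(0),F.std(0),"along n",F.mean(0)@n)
Rt=R.from_quat(st["tool_rot"]).as_matrix();tip=st["tool_pos"]+L*Rt[:,2]
print("off",(tip-M)@np.c_[u,yf,n],"ang",np.degrees(np.arccos(-Rt[:,2]@n)))
print(proj(s,M),[(np.round(q["position"],1).tolist(),round(q["p"],2)) for q in viewer.tip_of(s,"tip")])
g=cv2.resize(s["frame"][160:240,185:265],None,fx=5,fy=5,interpolation=cv2.INTER_CUBIC)
w=shot("wrist");g2=cv2.resize(w["frame"][150:350,180:380],None,fx=2,fy=2,interpolation=cv2.INTER_CUBIC)
cv2.imwrite("pics/crop8.png",np.hstack([g,g2]))
E
```

```text
[-0.9928 -0.331   1.7315] [0.5153 0.4882 0.2996] along n 1.9419645197901474
off [ 0.      0.0006 -0.0032] ang 0.08834064697125014
[232.097  208.8852] [([236.9, 205.9], 0.25)]
```

View pics/crop8.png

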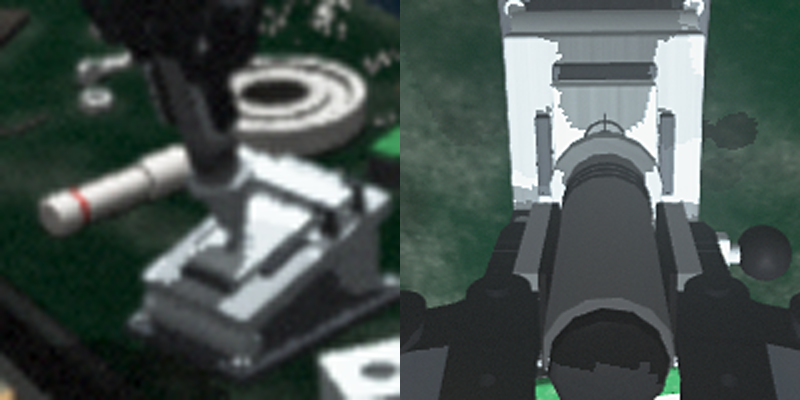

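Tip sits on the mark (crop (236,243) against (240,242)). Contact is about 3.9 N, roughly 4.8 mm in. One more mm reaches half way.

Request:
jog_arm(slide=[[0,0,0.001],[0,0,0],[0,0,0],[0,0,0],[0,0,0]], twist=[[0,0,0],[0,0,0],[0,0,0],[0,0,0],[0,0,0]], claw=[0.01,0.01,0.01,0.01,0.01])

```text
t: 19.95
tool_pos: [0.4498, 0.2866, 0.1995]
tool_rot: [-0.11, 0.985, 0.015, 0.13]
ft_force: [-1.2, -0.6, 2.7]
gripper_width: 0.0248
grip_force: 60.0
```

```bash
python3 - <<'E'
from h import *
F=[]
for i in range(6):
    shot("top");F.append(readout.sense()["ft_force"]@n)
print(np.mean(F)); f=np.mean(F)+1.9
if 3.3<f<6.3: print(r.close_job())
E
```

```text
2.9030467734463343
the job is handed in; nothing more can be done
None
```

I swung the clamp down and handed the job in with the probe held square on the mark, pressing at about 4.8 N with the tip roughly half way in; no verdict came back.

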